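Unhook the slide rack past its sprung keeper and set it in the staining dish

ROBOT

A 7-joint arm with a two-finger parallel gripper is mounted at the origin on the work surface. World frame = base frame: x ahead of the robot, y to its left, z up, the work surface at z = 0. Lengths are in m, angles in rad, forces in N, time in s.
With the tool pointing down it reaches from about 0.425 to 0.925 m from the base axis. Payload 6.8 kg.
Tool frame: the origin (TCP) lies midway between the tips of the shut fingers; the grasp point (between the pads) lies 19 mm behind it; y points along the fingers, z is the direction in which the jaws open and shut, and the axes are right-handed (so a half turn about y gives the same grasp; the last joint's range is limited). The gripper opens to 85 mm and grips with 20 to 120 N. Pads are 22 mm wide; open, the fingers measure 114 mm over their backs; the gripper's body (76 mm by 85 mm) begins 54 mm behind the grasp point. The pads swing forward as they close: fully open they stand 13 mm farther back than shut.
Start: joints at [1.007, 0.477, 0.022, 1.555, -0.011, 1.109, -0.083], TCP at [0.297, -0.606, 0.231] pointing down, gripper open.
Joint ranges: [-2.96, 2.96], [-0.34, 2.1], [-1.41, 1.46], [0.24, 2.44], [-1.37, 4.51], [0.17, 1.92], [-2.96, 2.96]. Speed limits (rad/s): [2.39, 2.39, 3.14, 3.14, 3.14, 3.14, 3.14].

INTERFACE

Orientations are given as a unit quaternion [w, x, y, z].
In Python, from station import bot gives the robot as it stands. The module is installed in compiled form; this text tells all that it offers.
- The arm moves only by the shell command python3 -m crank 'ROWS' [FORCE]. ROWS is JSON, a list of rows, each an object with "linear": the shift along the tool's x, y, z in m, a list of three; "dr": the turn, a rotation vector about the tool's x, y, z in degrees, a list of three; "hand": the gripper command: -1 is shut, 1 is fully open, values between are in proportion. A call has 1 to 10 rows; each row is the pose to reach, as a shift and turn from the pose commanded when the call began, along the tool's axes at that moment; what a row does not reach only later rows make up. A row lasts 1/12 s, in which the tool goes at most 41.7 mm and 7.16 degrees, less where a joint would pass 70% of its speed; a pose out of reach is approached as far as the arm can. A call with a gripper value outside its range is refused whole. The fingers move at their own pace and stop on an object; FORCE is the grip in N (left out, the last holds). Time passes only in rows, so rows that repeat a pose let the fingers close. It gives the time, the measured TCP pose, the force and the opening at its end, in the units of the state.
- bot.get_obs(): the state, without advancing time (a new reading comes with each control period).
- bot.read_camera(name): name is "scene" or "top" or "wrist"; returns the picture (384x512x3 uint8, blue, green, red); there is no depth.
- bot.camera_params(name): a dict with "K" (3x3 intrinsics, pixels), "k1" (the pictures are not rectified: a ray, as slopes to the right and down, at radius r is drawn at 1 + k1 r^2 times it, then the intrinsics apply), "R" (3x3) and "t" (3): a world point X has camera coordinates R X + t; the wrist camera has in their place "hand_eye" (4x4, takes a point from camera to tool coordinates, whose origin is the TCP and whose axes are the tool frame's). Camera axes: x right, y down, z forward; pixel columns grow to the right and rows downward; lengths in m; the calibration is good to about 2 mm. A picture is of the moment at which its call begins: read the wrist's pose just before it. camera_params takes no time and is no camera call.
- bot.hand_in(): hands the job in, once; it reports no verdict.
Trained networks look in the newest picture that a camera, given by its name, has taken for a name from the list of things; names that differ only in an ending like _2 or _b are one class to them, and where a whole thing is asked for, a point or a joint stands for the part that bears it (a point fixed in the world has none). Each returns a list of dicts, best first, with "score" (0 to 1); they miss things now and then, are a little off and sometimes report something else, mostly with a low value. They report only what shows in the picture. A call takes as long as a camera call. They do not tell look-alikes from the thing itself.
- bot.search_frame(camera, target): "extent" ([left, top, right, bottom] in pixels, round what is visible of it).
- bot.cut_out(camera, target): "pixels" (384x512 bool, what is visible of it) and "extent" ([left, top, right, bottom] in pixels, round what is visible of it).
- bot.place_of(camera, target): "xy" ([column, row] in pixels: a listed point, or the origin of a listed thing).
The state is a dict: "t": time; "q": joint angles; "joint_vel": joint speeds; "joint_torque": joint torques, N m; "eef_pos": TCP position; "tool_rot": TCP orientation; "contact_force": force on the tool from outside, world axes, zero at the start; "torque": the same for the moment, N m; "gripper_width": opening from 0.0 (shut) to 1.0 (fully open).
Only numpy, scipy, OpenCV 4.12 (cv2) and the standard library are available. Lean on these libraries where they do the work, as an engineer would, in place of code of your own. Each camera call takes 0.05 s, during which the arm holds its last target. There are 200 camera calls.

TASK

Take the hanging rack of glass slides off the drain stand: slide it along the hook so that its rung presses the sprung keeper fully back against the hook's nose, lift it out while the keeper is held open, and set it down gently, upright and flat on the floor of the empty staining dish, then let go. Work by feel, as the stand and its hook must never take more than 18 N; keep the rack roughly upright and leave the other dish and the things around undisturbed.

Things in the scene. Friction and masses are not known exactly. Their poses are not given: they have to be found in the camera images.
- stand: drain stand fixed to the bench: base plate 175 x 110 x 12 mm, a post 172 mm tall 105 mm along own +x, and on its clamp one steel hook 12 mm thick in the plane y = 0, nose towards own -x, underside at 125 mm. Origin on the bench under the seat. The whole hook is clamped up to 16 mm either way along own x from nominal; this is NOT measured, so the three marks below may be off by that.
- seat_mark (a point): nominal (see stand) middle of the hook's flat seat, 141 mm above the bench, stand's axes. The rack's rung hangs within 2 mm of here. Behind is the neck, its face 22 mm to +x; ahead, its face 22 mm to -x, the sprung keeper: an aluminium block filling the seat up to the nose. It slides to -x into the nose (2 N to start, 4.1 N when flush, 14 mm) and springs back by itself.
- nose_mark (a point): nominal (see stand) inner face of the hook's upturned nose, at seat height. The nose is 16 mm wide and solid, 16 mm long to -x, top 15 mm above the seat. Once the keeper is pushed flush the rung meets it: a sharp rise of force, and the sign to lift. With the rung against it (rung's centre 4 mm to +x of this face) the rung clears the lip by 2.5 mm and can go straight up.
- lip_mark (a point): nominal (see stand) lower edge of the front of the fixed lip, which roofs the seat from the neck to here, 12 mm above the seat, 10 mm thick (top 163 mm above the bench). The only way out for the rung is up through the 10.5 mm gap between this edge and the nose, filled by the keeper until pushed back.
- rack_handle (a point): centre of the grip of the slide rack, a loose steel rack of glass slides, 0.22 to 0.45 kg, hung on the hook; 190 mm above the bench at the start. The grip is an upright block 14 mm (own x) x 36 mm (own y) x 32 mm tall; own z up, own x at the start within 2 degrees of the stand's own x.
- rack_rung (a point): centre of the rack's rung, 49 mm below rack_handle, same axes: a square bar 8 x 8 mm along own y, between two straps (inner faces at y = -14 and +14 mm) that run from grip to rack. The hook passes between the straps; the lip goes in the 29 mm tall window above the rung. Once lifted 17 to 45 mm from the seat the rung passes over the nose and the rack comes off towards the stand's -x.
- rack_foot (a point): centre of the rack's underside, 149 mm below rack_handle, 100 mm below the rung, same axes. The slide holder is 56 mm (x) x 84 mm (y) x 34 mm tall; the straps' cross-pieces to its ends reach 52 mm above this point.
- dish: the EMPTY white staining dish, fixed to the bench: open-topped, outside 84 mm (own x) x 112 mm (own y) x 36 mm tall, walls and floor 4 mm, inside 76 x 104 mm. Origin at the centre of its underside, inner floor 4 mm above. The rack goes in with its own y along the dish's own y (either way round)
- dish_full: an identical white staining dish, fixed, already occupied by another rack of slides (no room in it); origin at the centre of its underside, 58 mm tall with its rack's wire handle
- amber_bottle: bystander: loose amber glass bottle, 68 mm across, 150 mm tall; origin at the centre of its underside
- jar: bystander: loose clear jar with a cap, 56 mm across, 60 mm tall; origin at the centre of its underside
- beaker: bystander: loose glass beaker, 68 mm across, 85 mm tall; origin at the centre of its underside
- tip_box: bystander: loose closed pipette-tip box, 75 x 85 x 50 mm tall; origin at the centre of its underside
- slide_box: bystander: loose flat white slide box, 90 x 85 x 32 mm tall; origin at the centre of its underside
- vial: bystander: loose small capped vial, 24 mm across, 50 mm tall; origin at the centre of its underside
- tweezers: bystander: loose steel tweezers lying flat, 100 mm long along own x, 6 mm thick; origin midway along, on the table
Mind the look-alikes: they are no part of the job. What is shaped like the dish but pink or red is not meant.

How it is judged:
On the way:
1. the rack is lifted off the hook's seat, out past the opened keeper, still upright (height (world z) of rack_foot above 0.066 m and angle between rack_foot's own z axis and vertical below 0.35 rad), for 0.1 s.
At the end, for the whole second after the job is handed in: The rack is released and at rest in the empty dish: its underside on the dish's floor (less than 5 mm above it), within 15 mm of the dish's middle both ways, upright within 0.1 rad (z of rack_foot in the frame of dish between 0 and 0.009 m and x of rack_foot in the frame of dish between -0.015 and 0.015 m and y of rack_foot in the frame of dish between -0.015 and 0.015 m and angle between rack_foot's own z axis and vertical below 0.1 rad and linear speed of rack below 0.02 m/s); the robot touches nothing.
It fails at once if the rack or the robot loads the drain stand and its hook with more than 18 N (contact force between stand and rack above 18 N or contact force between the arm and stand above 18 N).
It fails at once if the rack is set on the dish with more than 40 N (contact force between dish and rack above 40 N).
It fails at once if the rack or robot knocks the occupied dish (over 5 N) (contact force between any of rack, the arm and dish_full above 5 N).
It fails at once if the rack is tipped by more than 0.6 rad (angle between rack_foot's own z axis and vertical above 0.6 rad).
It fails at once if a bystander is moved by more than 30 mm (distance of any of amber_bottle, jar, beaker, tip_box, slide_box, vial, tweezers from where it was at the start of the episode above 0.03 m).
It also fails if it takes over 54 s, if anything falls off the work surface, if the arm or the gripper's body presses on something with over 40 N, if the wrist force passes 120 N, or if a joint passes its speed limit or range.

## Working session

There is one attempt and no reset: what is moved stays moved. The work goes in short steps, Python scripts to look and compute and a shell command to move; the robot and the scene stay as the last step left them, time stands still between calls to the robot, and variables do not carry over. Pictures are saved under pics/ and viewed, about 8 in all and at most 12, crops included, and the job is handed in when it is done.

```bash
mkdir -p pics; cat > h.py <<'E'
import numpy as np, cv2
from station import bot
from scipy.spatial.transform import Rotation as Ro
def rot(q): return Ro.from_quat([q[1],q[2],q[3],q[0]]).as_matrix()
def cam(name):
    p=bot.camera_params(name); K=np.array(p["K"]);k1=p["k1"]
    if "R" in p: R=np.array(p["R"]);t=np.array(p["t"])
    else:
        o=bot.get_obs();T=np.eye(4);T[:3,:3]=rot(o["tool_rot"]);T[:3,3]=o["eef_pos"]
        M=np.linalg.inv(T@np.array(p["hand_eye"]));R=M[:3,:3];t=M[:3,3]
    return K,k1,R,t
def ray(c,px):
    K,k1,R,t=c
    d=np.linalg.inv(K)@[px[0],px[1],1];d=d[:2];u=d.copy()
    for _ in range(20): u=d/(1+k1*(u@u))
    v=R.T@np.r_[u,1]; return -R.T@t, v/np.linalg.norm(v)
def at_z(c,px,z):
    o,v=ray(c,px);return o+v*(z-o[2])/v[2]
def proj(c,X):
    K,k1,R,t=c
    p=R@np.array(X)+t;u=p[:2]/p[2];u=u*(1+k1*(u@u));return (K@np.r_[u,1])[:2]
def tri(rs):
    A=np.zeros((3,3));b=np.zeros(3)
    for o,v in rs:
        P=np.eye(3)-np.outer(v,v);A+=P;b+=P@o
    X=np.linalg.solve(A,b);return X,[np.linalg.norm((np.eye(3)-np.outer(v,v))@(X-o)) for o,v in rs]
E
python3 - <<'E'
from h import *
np.set_printoptions(precision=3,suppress=True)
C={n:cam(n) for n in("scene","top")}
im={n:bot.read_camera(n) for n in C}
for n in C: cv2.imwrite(f"pics/{n}.png",im[n]); print(n,-C[n][2].T@C[n][3])
for n,z in [("stand",0),("seat_mark",.141),("nose_mark",.141),("lip_mark",.153),("rack_handle",.19),("rack_rung",.141),("rack_foot",.041),("dish",0),("dish_full",0),("amber_bottle",0),("beaker",0),("tip_box",0),("slide_box",0),("jar",0)]:
    for c in C:
        r=bot.place_of(c,n)
        print(n,c,[(np.round(q["xy"],1).tolist(),round(q["score"],2),at_z(C[c],q["xy"],z).round(3).tolist()) for q in r[:3]])
o=bot.get_obs();print(o["t"],o["eef_pos"],rot(o["tool_rot"]),o["contact_force"])
E
```

```text
scene [1.24  0.465 1.068]
top [ 0.266 -0.169  1.277]
stand scene [([277.9, 266.5], 0.81, [0.572, -0.001, 0.0])]
stand top [([211.7, 187.2], 0.81, [0.58, -0.0, 0.0])]
seat_mark scene [([273.1, 233.3], 0.93, [0.576, -0.022, 0.141]), ([276.4, 226.7], 0.71, [0.549, -0.03, 0.141]), ([277.8, 211.5], 0.59, [0.498, -0.065, 0.141])]
seat_mark top [([212.4, 187.6], 0.62, [0.544, -0.021, 0.141])]
nose_mark scene [([282.6, 221.9], 0.94, [0.523, -0.028, 0.141])]
nose_mark top [([214.3, 191.0], 0.59, [0.532, -0.027, 0.141])]
lip_mark scene [([280.2, 226.1], 0.81, [0.55, -0.017, 0.153])]
lip_mark top [([211.8, 188.9], 0.6, [0.536, -0.021, 0.153])]
rack_handle scene [([276.9, 221.4], 0.82, [0.569, -0.015, 0.19]), ([281.4, 225.5], 0.65, [0.574, 0.004, 0.19])]
rack_handle top [([207.2, 175.2], 0.71, [0.572, -0.01, 0.19]), ([145.9, 178.8], 0.61, [0.563, 0.183, 0.19])]
rack_rung scene [([274.3, 233.2], 0.71, [0.573, -0.019, 0.141]), ([239.4, 203.6], 0.43, [0.546, -0.176, 0.141])]
rack_rung top [([185.8, 236.2], 0.65, [0.386, 0.061, 0.141]), ([212.1, 178.7], 0.6, [0.574, -0.02, 0.141])]
rack_foot scene [
[... 779 characters left out ...]
047, 0.0])]
beaker scene [([177.0, 246.5], 0.91, [0.717, -0.298, 0.0]), ([211.4, 239.3], 0.67, [0.624, -0.234, 0.0])]
beaker top [([287.1, 149.6], 0.55, [0.721, -0.281, 0.0]), ([278.2, 173.8], 0.42, [0.627, -0.245, 0.0])]
tip_box scene [([330.1, 245.1], 0.76, [0.397, 0.076, 0.0])]
tip_box top [([185.1, 237.2], 0.82, [0.397, 0.092, 0.0])]
slide_box scene [([209.5, 238.4], 0.78, [0.625, -0.241, 0.0])]
slide_box top [([279.0, 173.7], 0.94, [0.628, -0.248, 0.0])]
jar scene [([302.5, 230.4], 0.64, [0.402, -0.029, 0.0]), ([239.6, 201.2], 0.49, [0.431, -0.281, 0.0])]
jar top []
1.5 [ 0.297 -0.606  0.231] [[-0.898  0.     0.44 ]
 [-0.44   0.    -0.898]
 [-0.    -1.    -0.   ]] [-0.72   0.198 -1.378]
```

```bash
python3 - <<'E'
import cv2
a=cv2.imread("pics/scene.png")[130:350,130:430]; b=cv2.imread("pics/top.png")[110:330,100:420]
cv2.imwrite("pics/a.png",cv2.resize(a,None,fx=2.66,fy=2.66,interpolation=cv2.INTER_CUBIC))
cv2.imwrite("pics/b.png",cv2.resize(b,None,fx=2.5,fy=2.5,interpolation=cv2.INTER_CUBIC))
E
```

```text
(no output)
```

View pics/a.png

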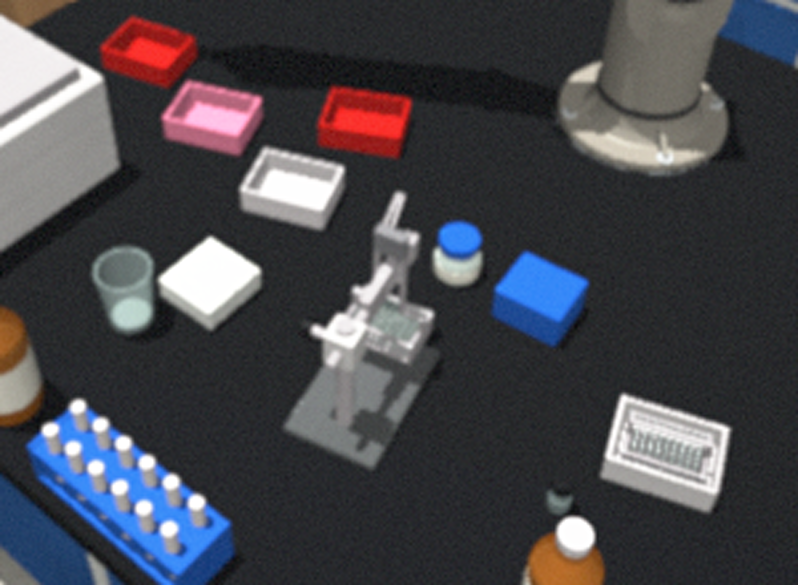

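View pics/b.png

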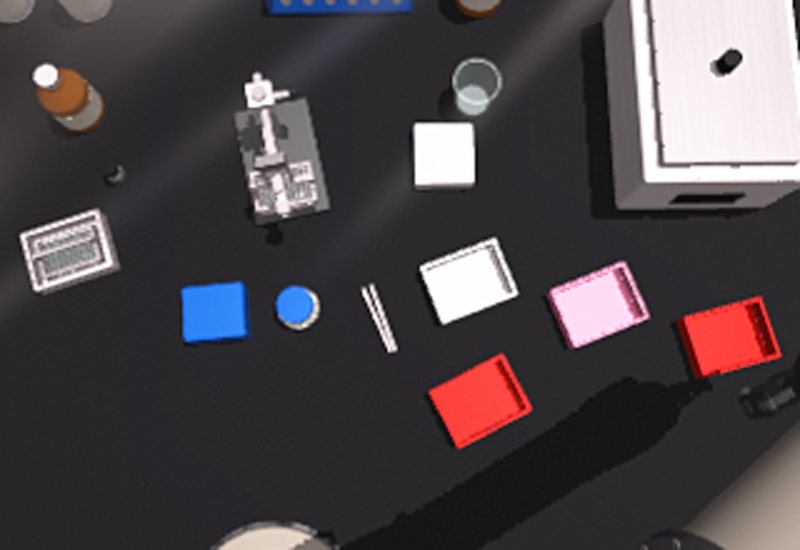

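The pictures show the hanging rack with its grip at scene (278,218) and top (208,174), and its nose toward the robot. Dish candidates in the top view:
- white and empty at (287,223): this is the one I want
- pink at (339,232)
- red at (292,270) and (391,245)
- occupied white at (128,213)

The slide box at (277,172) is white too, but flat. Next I'll measure the dish and the stand's yaw.

```bash
python3 - <<'E'
from h import *
np.set_printoptions(precision=4,suppress=True)
c=cam("top");im=cv2.imread("pics/top.png")
# dish: white blob near (287,223)
m=((im.min(2)>110)).astype(np.uint8); n,l,s,_=cv2.connectedComponentsWithStats(m)
k=l[223,287]; print(s[k])
ys,xs=np.where(l==k)
P=np.array([at_z(c,(x,y),.036)[:2] for x,y in zip(xs,ys)],np.float32)
r=cv2.minAreaRect(P*1000);print("dish top",r, cv2.boxPoints(r).tolist())
bot.read_camera("top");
for n,z in (("stand",.006),("dish",.036)):
  for q in bot.cut_out("top",n)[:4]:
    ys,xs=np.where(q["pixels"]); P=np.array([at_z(c,(x,y),z)[:2] for x,y in zip(xs,ys)],np.float32)
    print(n,q["score"],q["extent"],cv2.minAreaRect(P*1000))
# base plate edges: front corners from crop
for p in [(235,115),(257,222),(328,208),(310,97)]:
    print(at_z(c,(100+p[0]/2.5,110+p[1]/2.5),.012))
cs=cam("scene")
ht=tri([ray(c,(207.2,175.2)),ray(cs,(276.9,221.4))]);print("handle",ht)
# moves: tool-frame delta to view point
o=bot.get_obs();R=rot(o["tool_rot"])
for g in [(.50,-.03,.36),(.44,-.30,.33)]: print(R.T@(np.array(g)-o["eef_pos"]))
print(bot.camera_params("wrist")["hand_eye"],o["t"])
E
```

```text
[268 205  39  35 834]
dish top ((443.0288391113281, -270.34075927734375), (88.35237121582031, 116.64757537841797), 20.321617126464844) [[381.3470153808594, -230.98907470703125], [421.8575134277344, -340.37628173828125], [504.7106628417969, -309.69244384765625], [464.2001647949219, -200.30523681640625]]
stand 0.73 [192.5, 140.1, 233.0, 200.2] ((651.7830810546875, 4.080963134765625), (223.2742462158203, 108.41569519042969), 12.834924697875977)
stand 0.72 [262.8, 159.0, 288.2, 186.0] ((632.8867797851562, -237.38967895507812), (89.0311050415039, 99.63063049316406), 89.0545654296875)
dish 0.95 [371.0, 228.6, 410.6, 263.8] ((359.4591979980469, -626.4727172851562), (85.35700988769531, 128.66128540039062), 14.601776123046875)
dish 0.86 [270.9, 250.0, 310.3, 288.1] ((278.0760803222656, -278.5076904296875), (85.36708068847656, 116.04597473144531), 26.502038955688477)
dish 0.64 [268.7, 208.8, 306.6, 240.4] ((440.44610595703125, -266.4098205566406), (86.0939712524414, 116.28096008300781), 17.848308563232422)
dish 0.59 [320.0, 215.9, 357.6, 246.1] ((405.7422180175781, -446.30389404296875), (85.47533416748047, 121.03583526611328), 19.343307495117188)
[0.6966 0.0659 0.012 ]
[0.5339 0.0298 0.012 ]
[ 0.5533 -0.0727  0.012 ]
[ 0.7232 -0.0453  0.012 ]
handle (array([ 0.5716, -0.0119,  0.1938]), [np.float64(0.0011943860015142848), np.float64(0.0011943860015141289)])
[-0.4357 -0.1287 -0.428 ]
[-0.263  -0.0987 -0.212 ]
[[-0.0006  0.954   0.2998 -0.0775]
 [-0.0002 -0.2998  0.954  -0.1421]
 [ 1.      0.0005  0.0003 -0.0008]
 [ 0.      0.      0.      1.    ]] 1.65
```

```bash
R='{"linear":[-0.28,-0.11,-0.28],"dr":[0,-68,0],"hand":0}'; echo skip >/dev/null
python3 -m crank '[{"linear":[-0.02,-0.04,-0.02],"dr":[0,-7,0],"hand":0},{"linear":[-0.31,-0.11,-0.31],"dr":[0,-75,0],"hand":0},{"linear":[-0.31,-0.11,-0.31],"dr":[0,-75,0],"hand":0},{"linear":[-0.31,-0.11,-0.31],"dr":[0,-75,0],"hand":0},{"linear":[-0.31,-0.11,-0.31],"dr":[0,-75,0],"hand":0},{"linear":[-0.31,-0.11,-0.31],"dr":[0,-75,0],"hand":0},{"linear":[-0.31,-0.11,-0.31],"dr":[0,-75,0],"hand":0},{"linear":[-0.31,-0.11,-0.31],"dr":[0,-75,0],"hand":0},{"linear":[-0.31,-0.11,-0.31],"dr":[0,-75,0],"hand":0},{"linear":[-0.31,-0.11,-0.31],"dr":[0,-75,0],"hand":0}]' 40
```

```text
t: 2.48
eef_pos: [0.4245, -0.2324, 0.3337]
tool_rot: [-0.533, 0.533, -0.464, 0.465]
contact_force: [0.7, -0.5, -0.2]
gripper_width: 0.502
```

```bash
python3 - <<'E'
from h import *
np.set_printoptions(precision=4,suppress=True)
o=bot.get_obs();R=rot(o["tool_rot"]);print(o["eef_pos"],R,np.linalg.norm(o["joint_vel"]))
c=cam("wrist");im=bot.read_camera("wrist");cv2.imwrite("pics/w1.png",im);np.savez("w1.npz",K=c[0],k1=c[1],R=c[2],t=c[3])
for q in bot.place_of("wrist","dish")[:3]: print(q["xy"],q["score"],at_z(c,q["xy"],.004))
for q in bot.cut_out("wrist","dish")[:3]:
    ys,xs=np.where(q["pixels"]); P=np.array([at_z(c,(x,y),.036)[:2] for x,y in zip(xs,ys)],np.float32)
    print(q["score"],q["extent"],cv2.minAreaRect(P*1000))
m=(im.min(2)>110).astype(np.uint8);n,l,s,_=cv2.connectedComponentsWithStats(m)
for k in range(1,n):
  if s[k][4]>1500:
    ys,xs=np.where(l==k);P=np.array([at_z(c,(x,y),.036)[:2] for x,y in zip(xs,ys)],np.float32);print("blob",s[k],cv2.minAreaRect(P*1000))
E
```

```text
[ 0.4245 -0.2324  0.3337] [[ 0.1377  0.0005  0.9905]
 [-0.9905 -0.0008  0.1377]
 [ 0.0008 -1.      0.0004]] 0.9128871157329236
[258.7, 169.8] 0.97 [ 0.4409 -0.27    0.004 ]
[222.3, 275.3] 0.8 [ 0.409 -0.446  0.004]
[147.0, 162.9] 0.69 [ 0.2832 -0.2816  0.004 ]
0.82 [222.1, 127.2, 299.4, 219.7] ((443.261962890625, -267.29571533203125), (84.37931823730469, 116.57625579833984), 20.598966598510742)
0.82 [200.1, 240.2, 259.7, 323.2] ((408.6236267089844, -441.1693420410156), (88.59609985351562, 130.91287231445312), 20.313505172729492)
0.61 [96.5, 118.2, 188.5, 214.1] ((284.3426513671875, -278.162353515625), (94.79094696044922, 112.25743103027344), 26.06239891052246)
blob [ 372    0  125   24 2227] ((623.8057861328125, -34.45301055908203), (161.04244995117188, 26.201313018798828), 11.859207153320312)
blob [ 221  119   85  102 6173] ((447.013916015625, -262.889892578125), (93.24357604980469, 122.07618713378906), 20.485071182250977)
blob [ 363  126   81   78 4809] ((628.888916015625, -229.55624389648438), (94.05085754394531, 100.38846588134766), 1.571650505065918)
blob [ 203  246   61   77 2822] ((415.640380859375, -443.697998046875), (93.65917205810547, 116.43596649169922), 20.70892906188965)
```

View pics/w1.png

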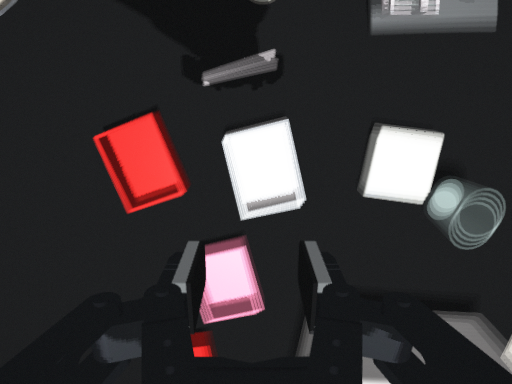

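Wrist view: the white empty dish is at (262,170), the tweezers at (240,65), and the pink and red dishes are clearly separate. The dish comes out at about (0.441,-0.268) with yaw 20°. Next I'll look at the rack.

```bash
python3 - <<'E'
from h import *
np.set_printoptions(precision=4,suppress=True)
o=bot.get_obs();R=rot(o["tool_rot"]);print(o["eef_pos"],R[:,2],np.linalg.norm(o["joint_vel"]))
print(R.T@(np.array([.565,-.01,.32])-o["eef_pos"]))
E
```

```text
[ 0.426  -0.2312  0.3342] [0.9903 0.1386 0.0022] 0.10155821961868985
[-0.1998  0.0143  0.1683]
```

```bash
python3 -m crank '[{"linear":[-0.03,0.002,0.026],"dr":[0,-0.5,0],"hand":0},{"linear":[-0.06,0.004,0.052],"dr":[0,-1,0],"hand":0},{"linear":[-0.09,0.006,0.078],"dr":[0,-2,0],"hand":0},{"linear":[-0.12,0.008,0.104],"dr":[0,-3,0],"hand":0},{"linear":[-0.15,0.01,0.13],"dr":[0,-3.5,0],"hand":0},{"linear":[-0.18,0.012,0.155],"dr":[0,-3.5,0],"hand":0},{"linear":[-0.2,0.014,0.168],"dr":[0,-3.5,0],"hand":0},{"linear":[-0.2,0.014,0.168],"dr":[0,-3.5,0],"hand":0},{"linear":[-0.2,0.014,0.168],"dr":[0,-3.5,0],"hand":0},{"linear":[-0.2,0.014,0.168],"dr":[0,-3.5,0],"hand":0}]'
python3 - <<'E'
from h import *
np.set_printoptions(precision=4,suppress=True)
o=bot.get_obs();R=rot(o["tool_rot"]);print(o["t"],o["eef_pos"],R[:,2],np.linalg.norm(o["joint_vel"]))
c=cam("wrist");im=bot.read_camera("wrist")
for n,z in [("rack_handle",.19),("rack_rung",.141),("seat_mark",.141),("nose_mark",.141),("lip_mark",.153),("rack_foot",.041),("stand",0)]:
    for q in bot.place_of("wrist",n)[:2]: print(n,q["xy"],q["score"],at_z(c,q["xy"],z))
v=im.copy()
for q in bot.cut_out("wrist","rack_handle")[:1]: print(q["extent"])
cv2.imwrite("pics/w2.png",cv2.resize(v,None,fx=1.5,fy=1.5,interpolation=cv2.INTER_CUBIC))
E
```

```text
t: 3.47
eef_pos: [0.5643, -0.0162, 0.3184]
tool_rot: [-0.545, 0.546, -0.45, 0.45]
contact_force: [0.1, -1.0, -0.5]
gripper_width: 0.501
3.4667 [ 0.5643 -0.0162  0.3184] [ 0.982   0.1891 -0.0012] 0.020022676145644392
rack_handle [263.7, 183.8] 0.69 [ 0.5749 -0.0154  0.19  ]
rack_rung [261.6, 168.6] 0.57 [ 0.5744 -0.0147  0.141 ]
seat_mark [262.8, 164.0] 0.69 [ 0.5746 -0.0101  0.141 ]
nose_mark [225.8, 167.1] 0.86 [ 0.5406 -0.0197  0.141 ]
lip_mark [231.5, 169.6] 0.78 [ 0.5465 -0.0181  0.153 ]
rack_foot [258.1, 149.2] 0.6 [ 0.5728 -0.015   0.041 ]
[234.7, 112.5, 282.8, 211.1]
```

View pics/w2.png

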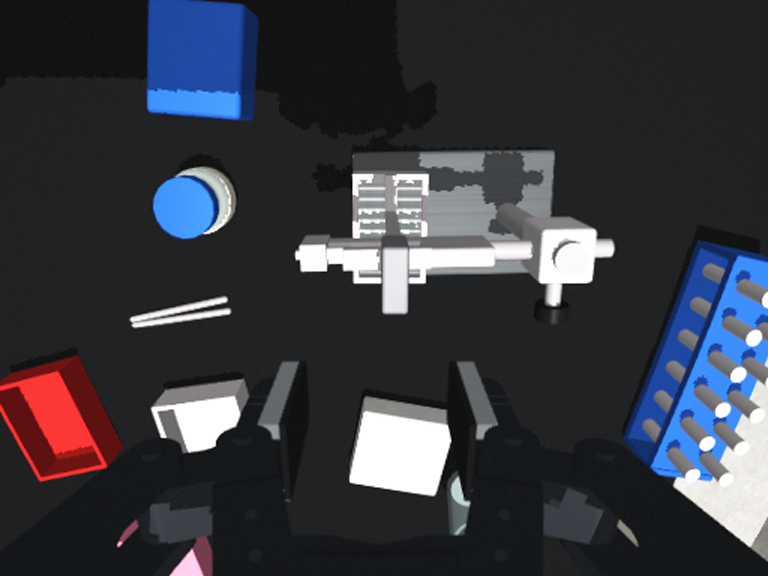

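The wrist view puts the grip at (263,183) in raw pixels and the nose at (225,167), with the hook parallel to the jaw axis. The handle comes out at (0.575,-0.015), and rung, foot and seat all agree. The slide box and the dish are clear of the path. Going down to grip.

```bash
python3 -m crank '[{"linear":[0.0005,0.03,0.004],"dr":[0,0,0],"hand":-0.1},{"linear":[0.001,0.06,0.008],"dr":[0,0,0],"hand":-0.1},{"linear":[0.001,0.09,0.0105],"dr":[0,0,0],"hand":-0.1},{"linear":[0.001,0.11,0.0105],"dr":[0,0,0],"hand":-0.1},{"linear":[0.001,0.125,0.0105],"dr":[0,0,0],"hand":-0.1},{"linear":[0.001,0.135,0.0105],"dr":[0,0,0],"hand":-0.1},{"linear":[0.001,0.141,0.0105],"dr":[0,0,0],"hand":-0.1},{"linear":[0.001,0.141,0.0105],"dr":[0,0,0],"hand":-0.1},{"linear":[0.001,0.141,0.0105],"dr":[0,0,0],"hand":-0.1}]' 40
python3 - <<'E'
from h import *
im=bot.read_camera("wrist");cv2.imwrite("pics/w3.png",im);print(bot.get_obs()["contact_force"])
E
```

```text
t: 4.67
eef_pos: [0.5755, -0.0128, 0.1786]
tool_rot: [0.546, -0.546, 0.449, -0.45]
contact_force: [-0.0, 0.8, 1.0]
gripper_width: 0.45
[ 0.32087727  0.06363077 -0.71220593]
```

View pics/w3.png

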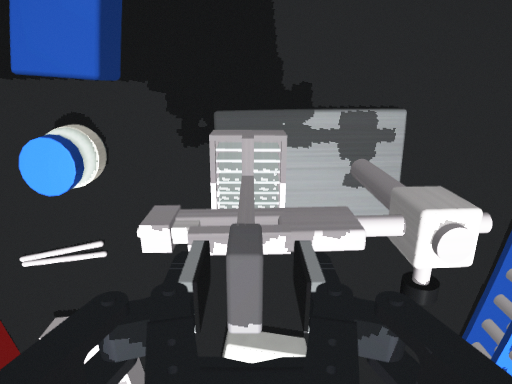

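The picture shows the grip block, columns 228-263, between the open pads, whose middle is at column 252. So it sits about 2-3 mm to tool -z, and nothing touches. Shift and close.

```bash
python3 -m crank '[{"linear":[0,0.002,-0.0015],"dr":[0,0,0],"hand":-0.1},{"linear":[0,0.002,-0.0025],"dr":[0,0,0],"hand":-0.3},{"linear":[0,0.002,-0.0025],"dr":[0,0,0],"hand":-0.5},{"linear":[0,0.002,-0.0025],"dr":[0,0,0],"hand":-0.6},{"linear":[0,0.002,-0.0025],"dr":[0,0,0],"hand":-0.7},{"linear":[0,0.002,-0.0025],"dr":[0,0,0],"hand":-0.8},{"linear":[0,0.002,-0.0025],"dr":[0,0,0],"hand":-1},{"linear":[0,0.002,-0.0025],"dr":[0,0,0],"hand":-1},{"linear":[0,0.002,-0.0025],"dr":[0,0,0],"hand":-1}]' 25
python3 -m crank '[{"linear":[0,0,0],"dr":[0,0,0],"hand":-1},{"linear":[0,0,0],"dr":[0,0,0],"hand":-1},{"linear":[0,0,0],"dr":[0,0,0],"hand":-1},{"linear":[0,0,0],"dr":[0,0,0],"hand":-1}]' 60
```

```text
t: 5.47
eef_pos: [0.5727, -0.0134, 0.1763]
tool_rot: [0.546, -0.546, 0.449, -0.45]
contact_force: [-0.8, -1.2, 6.0]
gripper_width: 0.162
t: 5.8
eef_pos: [0.5728, -0.0134, 0.1764]
tool_rot: [0.546, -0.546, 0.449, -0.45]
contact_force: [-1.5, 0.0, 5.8]
gripper_width: 0.153
```

```bash
python3 -m crank '[{"linear":[0,-0.0007,0],"dr":[0,0,0],"hand":-1},{"linear":[0,-0.0013,0],"dr":[0,0,0],"hand":-1},{"linear":[0,-0.0013,0],"dr":[0,0,0],"hand":-1}]' 60
```

```text
t: 6.05
eef_pos: [0.572, -0.0134, 0.1766]
tool_rot: [-0.546, 0.546, -0.45, 0.449]
contact_force: [0.0, -0.5, -2.3]
gripper_width: 0.159
```

```bash
python3 -m crank '[{"linear":[0,-0.0008,-0.002],"dr":[0,0,0],"hand":-1},{"linear":[0,-0.0008,-0.005],"dr":[0,0,0],"hand":-1},{"linear":[0,-0.0008,-0.008],"dr":[0,0,0],"hand":-1},{"linear":[0,-0.0008,-0.011],"dr":[0,0,0],"hand":-1},{"linear":[0,-0.0008,-0.013],"dr":[0,0,0],"hand":-1},{"linear":[0,-0.0008,-0.013],"dr":[0,0,0],"hand":-1}]' 60
```

```text
t: 6.55
eef_pos: [0.5591, -0.0161, 0.178]
tool_rot: [-0.546, 0.546, -0.45, 0.449]
contact_force: [0.8, -0.2, -1.7]
gripper_width: 0.157
```

```bash
python3 -m crank '[{"linear":[0,0,-0.001],"dr":[0,0,0],"hand":-1},{"linear":[0,0,-0.002],"dr":[0,0,0],"hand":-1},{"linear":[0,0,-0.003],"dr":[0,0,0],"hand":-1},{"linear":[0,0,-0.004],"dr":[0,0,0],"hand":-1},{"linear":[0,0,-0.005],"dr":[0,0,0],"hand":-1},{"linear":[0,0,-0.006],"dr":[0,0,0],"hand":-1},{"linear":[0,0,-0.007],"dr":[0,0,0],"hand":-1},{"linear":[0,0,-0.008],"dr":[0,0,0],"hand":-1}]' 60
```

```text
t: 7.22
eef_pos: [0.5518, -0.0175, 0.178]
tool_rot: [-0.546, 0.546, -0.449, 0.449]
contact_force: [-0.5, -0.2, -2.6]
gripper_width: 0.154
```

```bash
python3 -m crank '[{"linear":[0,0,-0.001],"dr":[0,0,0],"hand":-1},{"linear":[0,0,-0.002],"dr":[0,0,0],"hand":-1},{"linear":[0,0,-0.003],"dr":[0,0,0],"hand":-1},{"linear":[0,0,-0.004],"dr":[0,0,0],"hand":-1},{"linear":[0,0,-0.004],"dr":[0,0,0],"hand":-1}]' 60
```

```text
t: 7.63
eef_pos: [0.5483, -0.0181, 0.1783]
tool_rot: [0.546, -0.546, 0.449, -0.45]
contact_force: [2.9, 0.5, -3.8]
gripper_width: 0.157
```

```bash
python3 -m crank '[{"linear":[0,0,-0.001],"dr":[0,0,0],"hand":-1},{"linear":[0,0,-0.002],"dr":[0,0,0],"hand":-1},{"linear":[0,0,-0.003],"dr":[0,0,0],"hand":-1},{"linear":[0,0,-0.0035],"dr":[0,0,0],"hand":-1},{"linear":[0,0,-0.0035],"dr":[0,0,0],"hand":-1}]' 60
```

```text
t: 8.05
eef_pos: [0.5447, -0.0189, 0.1783]
tool_rot: [0.546, -0.546, 0.449, -0.45]
contact_force: [3.1, -0.4, -2.4]
gripper_width: 0.151
```

```bash
python3 -m crank '[{"linear":[0,0,-0.0005],"dr":[0,0,0],"hand":-1},{"linear":[0,0,-0.001],"dr":[0,0,0],"hand":-1},{"linear":[0,0,-0.001],"dr":[0,0,0],"hand":-1}]' 60
```

```text
t: 8.3
eef_pos: [0.5437, -0.0191, 0.1782]
tool_rot: [0.546, -0.546, 0.449, -0.45]
contact_force: [2.8, -0.1, -2.1]
gripper_width: 0.155
```

```bash
python3 -m crank '[{"linear":[0,0,-0.0005],"dr":[0,0,0],"hand":-1},{"linear":[0,0,-0.001],"dr":[0,0,0],"hand":-1},{"linear":[0,0,-0.001],"dr":[0,0,0],"hand":-1}]' 60
```

```text
t: 8.55
eef_pos: [0.5427, -0.0193, 0.1782]
tool_rot: [0.546, -0.546, 0.449, -0.45]
contact_force: [3.0, -0.0, 0.3]
gripper_width: 0.157
```

```bash
python3 -m crank '[{"linear":[0,0,-0.0005],"dr":[0,0,0],"hand":-1},{"linear":[0,0,-0.001],"dr":[0,0,0],"hand":-1},{"linear":[0,0,-0.001],"dr":[0,0,0],"hand":-1}]' 60
```

```text
t: 8.8
eef_pos: [0.5417, -0.0195, 0.1781]
tool_rot: [0.546, -0.546, 0.449, -0.45]
contact_force: [3.5, 0.7, -1.0]
gripper_width: 0.156
```

```bash
python3 -m crank '[{"linear":[0,0,-0.0004],"dr":[0,0,0],"hand":-1},{"linear":[0,0,-0.0008],"dr":[0,0,0],"hand":-1},{"linear":[0,0,-0.0008],"dr":[0,0,0],"hand":-1}]' 60
```

```text
t: 9.05
eef_pos: [0.5409, -0.0196, 0.1781]
tool_rot: [0.546, -0.546, 0.449, -0.449]
contact_force: [3.5, -0.3, -2.2]
gripper_width: 0.156
```

```bash
python3 -c "
from station import bot
import time
for i in range(1): print(bot.get_obs()['contact_force'])"
```

```text
[ 3.48157185 -0.28790789 -2.17252103]
```

```bash
python3 -m crank '[{"linear":[0,0,-0.0004],"dr":[0,0,0],"hand":-1},{"linear":[0,0,-0.0008],"dr":[0,0,0],"hand":-1},{"linear":[0,0,-0.0008],"dr":[0,0,0],"hand":-1}]' 60
```

```text
t: 9.3
eef_pos: [0.54, -0.0198, 0.1781]
tool_rot: [0.546, -0.546, 0.449, -0.449]
contact_force: [4.1, -0.1, -1.6]
gripper_width: 0.155
```

```bash
python3 -m crank '[{"linear":[0,0,-0.0004],"dr":[0,0,0],"hand":-1},{"linear":[0,0,-0.0006],"dr":[0,0,0],"hand":-1},{"linear":[0,0,-0.0006],"dr":[0,0,0],"hand":-1}]' 60
```

```text
t: 9.55
eef_pos: [0.5395, -0.0199, 0.1781]
tool_rot: [0.546, -0.546, 0.449, -0.449]
contact_force: [3.6, -0.4, -1.6]
gripper_width: 0.157
```

```bash
python3 -m crank '[{"linear":[0,0,-0.0004],"dr":[0,0,0],"hand":-1},{"linear":[0,0,-0.0008],"dr":[0,0,0],"hand":-1},{"linear":[0,0,-0.0008],"dr":[0,0,0],"hand":-1}]' 60
```

```text
t: 9.8
eef_pos: [0.5387, -0.0201, 0.1781]
tool_rot: [0.546, -0.546, 0.449, -0.449]
contact_force: [4.7, -0.0, -2.5]
gripper_width: 0.154
```

```bash
python3 -m crank '[{"linear":[0,0,-0.0004],"dr":[0,0,0],"hand":-1},{"linear":[0,0,-0.0006],"dr":[0,0,0],"hand":-1},{"linear":[0,0,-0.0006],"dr":[0,0,0],"hand":-1}]' 60
```

```text
t: 10.05
eef_pos: [0.5381, -0.0202, 0.1781]
tool_rot: [0.546, -0.546, 0.449, -0.449]
contact_force: [3.6, 0.1, -1.6]
gripper_width: 0.159
```

```bash
python3 -m crank '[{"linear":[0,0,-0.0004],"dr":[0,0,0],"hand":-1},{"linear":[0,0,-0.0007],"dr":[0,0,0],"hand":-1},{"linear":[0,0,-0.0007],"dr":[0,0,0],"hand":-1}]' 60
```

```text
t: 10.3
eef_pos: [0.5374, -0.0203, 0.1781]
tool_rot: [-0.546, 0.546, -0.449, 0.449]
contact_force: [4.2, -0.6, -2.0]
gripper_width: 0.153
```

```bash
python3 -m crank '[{"linear":[0,0,-0.0003],"dr":[0,0,0],"hand":-1},{"linear":[0,0,-0.0006],"dr":[0,0,0],"hand":-1},{"linear":[0,0,-0.0006],"dr":[0,0,0],"hand":-1}]' 60
```

```text
t: 10.55
eef_pos: [0.537, -0.0204, 0.1781]
tool_rot: [0.546, -0.546, 0.449, -0.45]
contact_force: [5.8, -0.5, -2.8]
gripper_width: 0.155
```

```bash
python3 -m crank '[{"linear":[0,0,-0.0003],"dr":[0,0,0],"hand":-1},{"linear":[0,0,-0.0005],"dr":[0,0,0],"hand":-1},{"linear":[0,0,-0.0005],"dr":[0,0,0],"hand":-1}]' 60
```

```text
t: 10.8
eef_pos: [0.5369, -0.0204, 0.1781]
tool_rot: [0.546, -0.546, 0.449, -0.45]
contact_force: [5.7, 0.2, -2.9]
gripper_width: 0.155
```

```bash
python3 -m crank '[{"linear":[0,0,-0.0003],"dr":[0,0,0],"hand":-1},{"linear":[0,0,-0.0005],"dr":[0,0,0],"hand":-1},{"linear":[0,0,-0.0005],"dr":[0,0,0],"hand":-1}]' 60
```

```text
t: 11.05
eef_pos: [0.5368, -0.0204, 0.1782]
tool_rot: [0.547, -0.545, 0.449, -0.45]
contact_force: [8.5, -0.8, -4.5]
gripper_width: 0.155
```

Firm stop against the nose: the force rose from 4 to 8.5 N with no further travel. Back off by a hair and lift.

```bash
python3 -m crank '[{"linear":[0,-0.001,0.0003],"dr":[0,0,0],"hand":-1},{"linear":[0,-0.002,0.0003],"dr":[0,0,0],"hand":-1},{"linear":[0,-0.003,0.0003],"dr":[0,0,0],"hand":-1},{"linear":[0,-0.004,0.0003],"dr":[0,0,0],"hand":-1},{"linear":[0,-0.004,0.0003],"dr":[0,0,0],"hand":-1}]' 60
```

```text
t: 11.47
eef_pos: [0.5367, -0.0198, 0.1821]
tool_rot: [0.547, -0.545, 0.449, -0.449]
contact_force: [6.5, 0.9, -3.7]
gripper_width: 0.153
```

```bash
python3 -m crank '[{"linear":[0,-0.001,0],"dr":[0,0,0],"hand":-1},{"linear":[0,-0.0025,0],"dr":[0,0,0],"hand":-1},{"linear":[0,-0.004,0],"dr":[0,0,0],"hand":-1},{"linear":[0,-0.005,0],"dr":[0,0,0],"hand":-1},{"linear":[0,-0.005,0],"dr":[0,0,0],"hand":-1}]' 60
```

```text
t: 11.88
eef_pos: [0.5367, -0.0197, 0.1874]
tool_rot: [0.547, -0.545, 0.449, -0.449]
contact_force: [4.1, 0.7, 0.2]
gripper_width: 0.159
```

```bash
python3 -m crank '[{"linear":[0,-0.0015,0],"dr":[0,0,0],"hand":-1},{"linear":[0,-0.003,0],"dr":[0,0,0],"hand":-1},{"linear":[0,-0.0045,0],"dr":[0,0,0],"hand":-1},{"linear":[0,-0.006,0],"dr":[0,0,0],"hand":-1},{"linear":[0,-0.006,0],"dr":[0,0,0],"hand":-1}]' 60
```

```text
t: 12.3
eef_pos: [0.5344, -0.0206, 0.1924]
tool_rot: [-0.545, 0.547, -0.45, 0.448]
contact_force: [-0.3, 0.3, -2.5]
gripper_width: 0.154
```

```bash
python3 -m crank '[{"linear":[0,-0.0015,0],"dr":[0,0,0],"hand":-1},{"linear":[0,-0.003,0],"dr":[0,0,0],"hand":-1},{"linear":[0,-0.0045,0],"dr":[0,0,0],"hand":-1},{"linear":[0,-0.006,0],"dr":[0,0,0],"hand":-1},{"linear":[0,-0.006,0],"dr":[0,0,0],"hand":-1}]' 60
```

```text
t: 12.72
eef_pos: [0.5362, -0.0205, 0.1994]
tool_rot: [0.546, -0.546, 0.449, -0.45]
contact_force: [-0.2, 0.4, -2.8]
gripper_width: 0.153
```

Rung is out, with no side force. Lift to about 30 mm, then move off toward the stand's -x.

```bash
python3 -m crank '[{"linear":[0,-0.003,0],"dr":[0,0,0],"hand":-1},{"linear":[0,-0.006,0],"dr":[0,0,0],"hand":-1},{"linear":[0,-0.009,0],"dr":[0,0,0],"hand":-1},{"linear":[0,-0.01,0],"dr":[0,0,0],"hand":-1},{"linear":[0,-0.01,-0.004],"dr":[0,0,0],"hand":-1},{"linear":[0,-0.01,-0.01],"dr":[0,0,0],"hand":-1},{"linear":[0,-0.01,-0.018],"dr":[0,0,0],"hand":-1},{"linear":[0,-0.01,-0.025],"dr":[0,0,0],"hand":-1},{"linear":[0,-0.01,-0.025],"dr":[0,0,0],"hand":-1}]' 60
```

```text
t: 13.47
eef_pos: [0.5094, -0.026, 0.2087]
tool_rot: [-0.545, 0.546, -0.45, 0.449]
contact_force: [0.1, -0.6, -3.1]
gripper_width: 0.156
```

```bash
python3 -m crank '[{"linear":[0,0,-0.01],"dr":[0,0,0],"hand":-1},{"linear":[0,0,-0.02],"dr":[0,0,0],"hand":-1},{"linear":[0,0,-0.03],"dr":[0,0,0],"hand":-1},{"linear":[0,-0.01,-0.04],"dr":[0,0,0],"hand":-1},{"linear":[0,-0.02,-0.045],"dr":[0,0,0],"hand":-1},{"linear":[0,-0.03,-0.045],"dr":[0,0,0],"hand":-1},{"linear":[0,-0.035,-0.045],"dr":[0,0,0],"hand":-1},{"linear":[0,-0.035,-0.045],"dr":[0,0,0],"hand":-1}]' 60
python3 - <<'E'
from h import *
np.set_printoptions(precision=4,suppress=True)
bot.read_camera("top")
o=bot.get_obs();R=rot(o["tool_rot"]);print(o["t"],o["eef_pos"],R)
print(R.T@(np.array([.441,-.268,o["eef_pos"][2]])-o["eef_pos"]))
im=bot.read_camera("scene");cv2.imwrite("pics/s2.png",cv2.resize(im[150:300,180:360],None,fx=4,fy=4,interpolation=cv2.INTER_CUBIC))
E
```

```text
t: 14.13
eef_pos: [0.469, -0.0338, 0.246]
tool_rot: [0.547, -0.545, 0.448, -0.451]
contact_force: [0.1, 0.3, -2.2]
gripper_width: 0.156
14.1833 [ 0.4685 -0.0339  0.245 ] [[ 0.192   0.0026  0.9814]
 [-0.9814 -0.0002  0.192 ]
 [ 0.0007 -1.      0.0025]]
[ 0.2245 -0.     -0.0719]
```

View pics/s2.png

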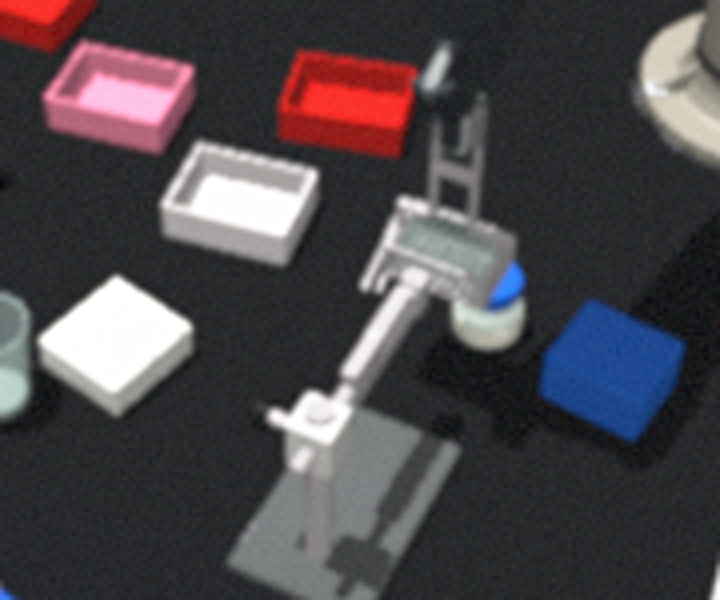

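The rack is off the hook and upright, at (450,190) in the crop, with the stand intact and the jar undisturbed. The empty dish is at (240,205). Move above the dish and turn 9°.

```bash
python3 -m crank '[{"linear":[0.02,0,-0.007],"dr":[0,-1,0],"hand":-1},{"linear":[0.05,0,-0.016],"dr":[0,-2,0],"hand":-1},{"linear":[0.08,0,-0.026],"dr":[0,-3,0],"hand":-1},{"linear":[0.11,0,-0.036],"dr":[0,-4,0],"hand":-1},{"linear":[0.14,0,-0.045],"dr":[0,-6,0],"hand":-1},{"linear":[0.17,0,-0.055],"dr":[0,-8,0],"hand":-1},{"linear":[0.195,0,-0.063],"dr":[0,-9,0],"hand":-1},{"linear":[0.215,0,-0.069],"dr":[0,-9,0],"hand":-1},{"linear":[0.224,0,-0.072],"dr":[0,-9,0],"hand":-1},{"linear":[0.224,0,-0.072],"dr":[0,-9,0],"hand":-1}]' 60
python3 -m crank '[{"linear":[0,0,0],"dr":[0,0,0],"hand":-1},{"linear":[0,0,0],"dr":[0,0,0],"hand":-1}]'
python3 - <<'E'
from h import *
np.set_printoptions(precision=4,suppress=True)
o=bot.get_obs();R=rot(o["tool_rot"]);print(o["t"],o["eef_pos"],R)
C={n:cam(n) for n in("scene","top","wrist")};I={n:bot.read_camera(n) for n in C}
zf=o["eef_pos"][2]-.135
for n in C:
  for k,z in(("rack_foot",zf),("rack_rung",zf+.1),("dish",0.)):
    for q in bot.place_of(n,k)[:2]: print(n,k,np.round(q["xy"],1),round(q["score"],2),at_z(C[n],q["xy"],z))
a=cv2.resize(I["scene"][150:270,170:330],(400,300),interpolation=cv2.INTER_CUBIC);b=cv2.resize(I["wrist"],(400,300))
b2=cv2.resize(I["top"][180:270,230:350],(400,300),interpolation=cv2.INTER_CUBIC)
cv2.imwrite("pics/s3.png",np.vstack([np.hstack([a,b]),np.hstack([b2,b2*0])]))
E
```

```text
t: 15.07
eef_pos: [0.4391, -0.2698, 0.2432]
tool_rot: [-0.579, 0.579, -0.407, 0.406]
contact_force: [-0.3, -0.8, -3.4]
gripper_width: 0.156
t: 15.23
eef_pos: [0.4403, -0.2656, 0.2438]
tool_rot: [0.58, -0.58, 0.405, -0.404]
contact_force: [0.7, 0.4, -2.6]
gripper_width: 0.16
15.2333 [ 0.4403 -0.2656  0.2438] [[ 0.3455 -0.0002  0.9384]
 [-0.9384  0.0012  0.3455]
 [-0.0012 -1.      0.0002]]
scene rack_foot [243.5 179.7] 0.67 [ 0.4271 -0.2636  0.1088]
scene rack_rung [236.9 155.5] 0.88 [ 0.4365 -0.2812  0.2088]
scene rack_rung [338.3 319.4] 0.28 [0.7319 0.2818 0.2088]
scene dish [240.  203.3] 0.9 [ 0.4384 -0.2728  0.    ]
scene dish [186.8 152.3] 0.7 [ 0.355  -0.6319  0.    ]
top rack_foot [212.7 188. ] 0.29 [ 0.55   -0.0179  0.1088]
top rack_rung [214.6 187.1] 0.21 [ 0.5285 -0.0366  0.2088]
top dish [389.1 245.1] 0.78 [ 0.3603 -0.6312  0.    ]
top dish [336.5 230.9] 0.58 [ 0.4131 -0.4481  0.    ]
wrist rack_foot [249.2 183.4] 0.91 [ 0.4403 -0.2684  0.1088]
wrist rack_rung [249.1 228.4] 0.85 [ 0.4398 -0.2656  0.2088]
wrist dish [178.4 278.3] 0.82 [ 0.4086 -0.4493  0.    ]
wrist dish [113.4 118.1] 0.76 [ 0.2812 -0.2791  0.    ]
```

View pics/s3.png

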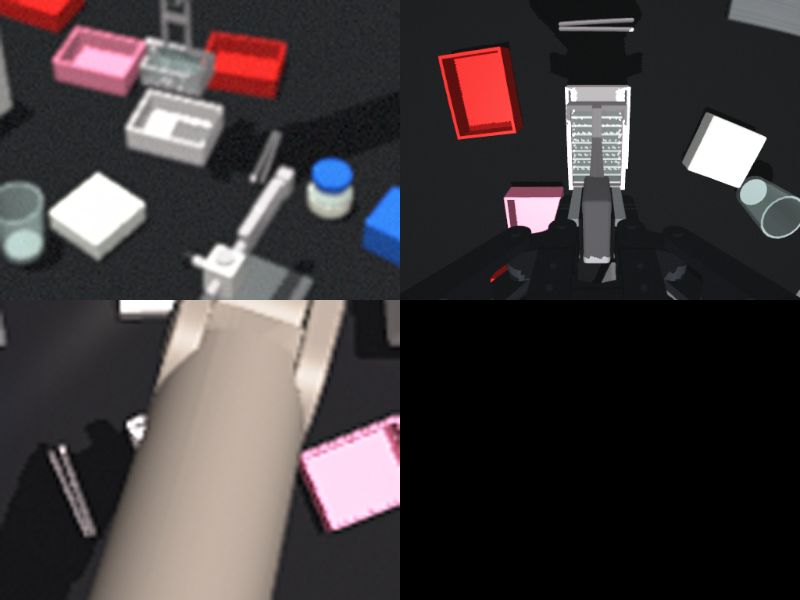

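Scene crop and wrist view agree: the rack hangs upright over the dish and lined up with it, with foot at (0.440,-0.267) against the dish at (0.441,-0.269). The tweezers and the other things are untouched. Lowering.

```bash
python3 -m crank '[{"linear":[0.001,0.01,0],"dr":[0,0,0],"hand":-1},{"linear":[0.002,0.022,0],"dr":[0,0,0],"hand":-1},{"linear":[0.002,0.034,0],"dr":[0,0,0],"hand":-1},{"linear":[0.002,0.046,0],"dr":[0,0,0],"hand":-1},{"linear":[0.002,0.054,0],"dr":[0,0,0],"hand":-1},{"linear":[0.002,0.06,0],"dr":[0,0,0],"hand":-1},{"linear":[0.002,0.063,0],"dr":[0,0,0],"hand":-1},{"linear":[0.002,0.063,0],"dr":[0,0,0],"hand":-1}]' 60
python3 - <<'E'
from h import *
np.set_printoptions(precision=4,suppress=True)
o=bot.get_obs();print(o["t"],o["eef_pos"],o["contact_force"])
C={n:cam(n) for n in("scene","wrist")};I={n:bot.read_camera(n) for n in C}
a=cv2.resize(I["scene"][160:250,190:310],(400,300),interpolation=cv2.INTER_CUBIC);b=cv2.resize(I["wrist"][60:300,100:420],(400,300))
cv2.imwrite("pics/s4.png",np.hstack([a,b]))
E
```

```text
t: 16.5
eef_pos: [0.4401, -0.2694, 0.1802]
tool_rot: [-0.579, 0.579, -0.406, 0.405]
contact_force: [0.2, -0.3, -2.5]
gripper_width: 0.157
16.5 [ 0.4401 -0.2694  0.1802] [ 0.1604 -0.3125 -2.4755]
```

View pics/s4.png

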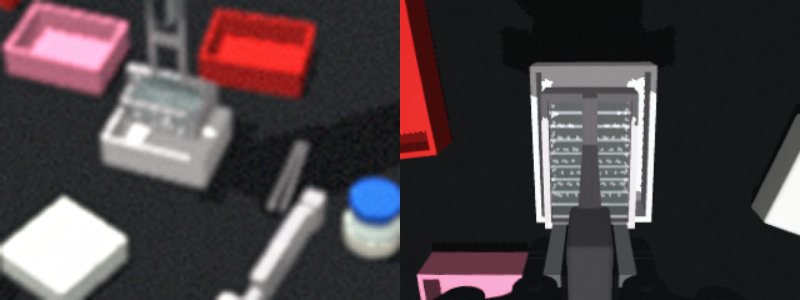

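The wrist crop shows the rack centred in the dish across its width: rack columns 543-640, dish 530-655. Both are parallel. Continue down.

```bash
python3 -m crank '[{"linear":[0,0.004,0],"dr":[0,0,0],"hand":-1},{"linear":[0,0.008,0],"dr":[0,0,0],"hand":-1},{"linear":[0,0.012,0],"dr":[0,0,0],"hand":-1},{"linear":[0,0.016,0],"dr":[0,0,0],"hand":-1},{"linear":[0,0.018,0],"dr":[0,0,0],"hand":-1},{"linear":[0,0.018,0],"dr":[0,0,0],"hand":-1}]' 60
```

```text
t: 17.1
eef_pos: [0.4401, -0.2693, 0.1624]
tool_rot: [-0.579, 0.58, -0.406, 0.405]
contact_force: [0.4, 0.4, -2.9]
gripper_width: 0.155
```

```bash
python3 -m crank '[{"linear":[0,0.003,0],"dr":[0,0,0],"hand":-1},{"linear":[0,0.006,0],"dr":[0,0,0],"hand":-1},{"linear":[0,0.009,0],"dr":[0,0,0],"hand":-1},{"linear":[0,0.012,0],"dr":[0,0,0],"hand":-1},{"linear":[0,0.015,0],"dr":[0,0,0],"hand":-1},{"linear":[0,0.016,0],"dr":[0,0,0],"hand":-1},{"linear":[0,0.016,0],"dr":[0,0,0],"hand":-1}]' 60
```

```text
t: 17.68
eef_pos: [0.4403, -0.2694, 0.1467]
tool_rot: [-0.579, 0.58, -0.405, 0.405]
contact_force: [-0.4, -0.8, -3.2]
gripper_width: 0.149
```

```bash
python3 -m crank '[{"linear":[0,0.001,0],"dr":[0,0,0],"hand":-1},{"linear":[0,0.002,0],"dr":[0,0,0],"hand":-1},{"linear":[0,0.003,0],"dr":[0,0,0],"hand":-1},{"linear":[0,0.004,0],"dr":[0,0,0],"hand":-1},{"linear":[0,0.005,0],"dr":[0,0,0],"hand":-1},{"linear":[0,0.005,0],"dr":[0,0,0],"hand":-1}]' 60
```

```text
t: 18.18
eef_pos: [0.4404, -0.2694, 0.1419]
tool_rot: [-0.579, 0.579, -0.405, 0.405]
contact_force: [-0.2, 0.1, -1.7]
gripper_width: 0.15
```

```bash
python3 -m crank '[{"linear":[0,0.0005,0],"dr":[0,0,0],"hand":-1},{"linear":[0,0.001,0],"dr":[0,0,0],"hand":-1},{"linear":[0,0.0015,0],"dr":[0,0,0],"hand":-1},{"linear":[0,0.0015,0],"dr":[0,0,0],"hand":-1}]' 60
```

```text
t: 18.52
eef_pos: [0.4404, -0.2695, 0.1405]
tool_rot: [-0.579, 0.579, -0.405, 0.405]
contact_force: [0.5, -0.2, -3.4]
gripper_width: 0.154
```

```bash
python3 -m crank '[{"linear":[0,0.0005,0],"dr":[0,0,0],"hand":-1},{"linear":[0,0.001,0],"dr":[0,0,0],"hand":-1},{"linear":[0,0.0015,0],"dr":[0,0,0],"hand":-1},{"linear":[0,0.0015,0],"dr":[0,0,0],"hand":-1}]' 60
```

```text
t: 18.85
eef_pos: [0.4404, -0.2695, 0.1389]
tool_rot: [-0.579, 0.579, -0.405, 0.405]
contact_force: [0.3, 0.1, -2.8]
gripper_width: 0.158
```

```bash
python3 -m crank '[{"linear":[0,0.0005,0],"dr":[0,0,0],"hand":-1},{"linear":[0,0.001,0],"dr":[0,0,0],"hand":-1},{"linear":[0,0.001,0],"dr":[0,0,0],"hand":-1}]' 60
```

```text
t: 19.1
eef_pos: [0.4404, -0.2695, 0.138]
tool_rot: [0.579, -0.579, 0.405, -0.405]
contact_force: [-0.3, 0.1, -2.7]
gripper_width: 0.155
```

```bash
python3 -m crank '[{"linear":[0,0.0005,0],"dr":[0,0,0],"hand":-1},{"linear":[0,0.001,0],"dr":[0,0,0],"hand":-1},{"linear":[0,0.001,0],"dr":[0,0,0],"hand":-1}]' 60
```

```text
t: 19.35
eef_pos: [0.4404, -0.2695, 0.137]
tool_rot: [0.579, -0.579, 0.405, -0.405]
contact_force: [0.1, -0.4, -2.4]
gripper_width: 0.152
```

```bash
python3 -m crank '[{"linear":[0,0.0005,0],"dr":[0,0,0],"hand":-1},{"linear":[0,0.001,0],"dr":[0,0,0],"hand":-1},{"linear":[0,0.001,0],"dr":[0,0,0],"hand":-1}]' 60
```

```text
t: 19.6
eef_pos: [0.4404, -0.2695, 0.136]
tool_rot: [-0.579, 0.58, -0.405, 0.405]
contact_force: [-0.4, 0.3, -2.6]
gripper_width: 0.153
```

```bash
python3 -m crank '[{"linear":[0,0.0005,0],"dr":[0,0,0],"hand":-1},{"linear":[0,0.001,0],"dr":[0,0,0],"hand":-1},{"linear":[0,0.0015,0],"dr":[0,0,0],"hand":-1},{"linear":[0,0.0015,0],"dr":[0,0,0],"hand":-1}]' 60
```

```text
t: 19.93
eef_pos: [0.4407, -0.2695, 0.1355]
tool_rot: [-0.579, 0.58, -0.405, 0.405]
contact_force: [-2.9, 2.2, 6.8]
gripper_width: 0.156
```

```bash
python3 -m crank '[{"linear":[0,0.0005,0],"dr":[0,0,0],"hand":-1},{"linear":[0,0.001,0],"dr":[0,0,0],"hand":-1},{"linear":[0,0.001,0],"dr":[0,0,0],"hand":-1}]' 60
```

```text
t: 20.18
eef_pos: [0.4409, -0.2694, 0.1355]
tool_rot: [-0.579, 0.58, -0.405, 0.405]
contact_force: [-6.0, 3.3, 16.3]
gripper_width: 0.157
```

```bash
python3 -m crank '[{"linear":[0,-0.0008,0],"dr":[0,0,0],"hand":-1},{"linear":[0,-0.0017,0],"dr":[0,0,0],"hand":-1},{"linear":[0,-0.0017,0],"dr":[0,0,0],"hand":-1}]' 30
python3 -m crank '[{"linear":[0,0,0],"dr":[0,0,0],"hand":-0.6},{"linear":[0,0,0],"dr":[0,0,0],"hand":-0.4},{"linear":[0,0,0],"dr":[0,0,0],"hand":-0.2},{"linear":[0,0,0],"dr":[0,0,0],"hand":0},{"linear":[0,0,0],"dr":[0,0,0],"hand":0},{"linear":[0,0,0],"dr":[0,0,0],"hand":0},{"linear":[0,0,0],"dr":[0,0,0],"hand":0}]'
python3 - <<'E'
from h import *
np.set_printoptions(precision=4,suppress=True)
o=bot.get_obs();print(o["t"],o["eef_pos"],o["contact_force"])
C={n:cam(n) for n in("scene","wrist")};I={n:bot.read_camera(n) for n in C}
a=cv2.resize(I["scene"][160:250,190:310],(400,300),interpolation=cv2.INTER_CUBIC);b=cv2.resize(I["wrist"],(400,300))
cv2.imwrite("pics/s5.png",np.hstack([a,b]))
E
```

```text
t: 20.43
eef_pos: [0.4407, -0.2696, 0.1355]
tool_rot: [0.58, -0.579, 0.405, -0.405]
contact_force: [-0.2, 1.3, 2.9]
gripper_width: 0.152
t: 21.02
eef_pos: [0.4405, -0.2695, 0.1352]
tool_rot: [-0.579, 0.579, -0.405, 0.405]
contact_force: [-0.5, 0.3, -0.3]
gripper_width: 0.502
21.0167 [ 0.4405 -0.2695  0.1352] [-0.461   0.3349 -0.3295]
```

View pics/s5.png

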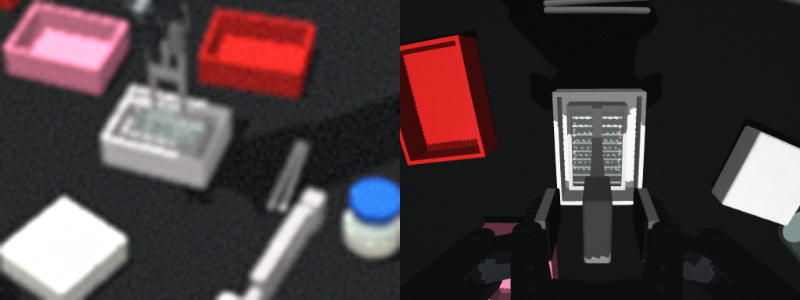

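The rack sits inside the white dish, flat and centred, and the fingers are open and clear of the grip. Retreat straight up.

```bash
python3 -m crank '[{"linear":[0,-0.01,0],"dr":[0,0,0],"hand":0},{"linear":[0,-0.025,0],"dr":[0,0,0],"hand":0},{"linear":[0,-0.045,0],"dr":[0,0,0],"hand":0},{"linear":[0,-0.07,0],"dr":[0,0,0],"hand":0},{"linear":[0,-0.1,0],"dr":[0,0,0],"hand":0},{"linear":[0,-0.13,0],"dr":[0,0,0],"hand":0},{"linear":[0,-0.15,0],"dr":[0,0,0],"hand":0},{"linear":[0,-0.15,0],"dr":[0,0,0],"hand":0},{"linear":[0,-0.15,0],"dr":[0,0,0],"hand":0}]'
python3 - <<'E'
from h import *
np.set_printoptions(precision=4,suppress=True)
C={n:cam(n) for n in("scene","wrist")};I={n:bot.read_camera(n) for n in C}
for n in C:
  for k,z in(("rack_foot",.004),("rack_handle",.153),("dish",0.)):
    for q in bot.place_of(n,k)[:1]: print(n,k,np.round(q["xy"],1),round(q["score"],2),at_z(C[n],q["xy"],z))
a=cv2.resize(I["scene"][160:250,190:310],(400,300),interpolation=cv2.INTER_CUBIC);b=cv2.resize(I["wrist"],(400,300))
cv2.imwrite("pics/s6.png",np.hstack([a,b]))
E
```

```text
t: 21.87
eef_pos: [0.4411, -0.2697, 0.287]
tool_rot: [0.58, -0.579, 0.404, -0.406]
contact_force: [-1.1, -0.2, -0.0]
gripper_width: 0.5
scene rack_foot [242.2 202.9] 0.61 [ 0.4349 -0.2654  0.004 ]
scene rack_handle [239.  172.3] 0.96 [ 0.4463 -0.2654  0.153 ]
scene dish [186.1 152.3] 0.94 [ 0.3568 -0.6341  0.    ]
wrist rack_foot [251.6 149.2] 0.96 [ 0.4434 -0.2711  0.004 ]
wrist rack_handle [251.1 180.1] 0.81 [ 0.4419 -0.2694  0.153 ]
wrist dish [124.8 346.7] 0.94 [ 0.3627 -0.6364  0.    ]
```

View pics/s6.png

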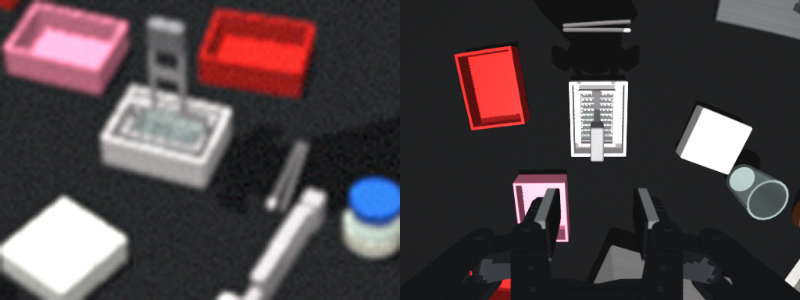

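The rack stands upright and centred in the empty dish, with handle and foot aligned to about 2 mm in the wrist view. The gripper is clear.

```bash
python3 -c "
from station import bot
print(bot.hand_in())"
```

```text
the job is handed in; nothing more can be done
None
```

The rack is off the drain stand and standing in the empty white dish. I released it, backed the gripper clear and handed the job in at about 22 s. The hand-in reports no verdict.

- **Unhooking:** I slid the rack along the hook until the force rose from about 4 N to 8.5 N with no further travel, then lifted it up through the opened keeper. The flush point came about 36 mm along rather than the nominal 32 mm, which fits the unmeasured clamp offset. The highest wrist reading while the rack was on the hook was about 9 to 10 N, under the 18 N limit. That is a noisy wrist reading taken at the end of each move, not the stand contact itself. When the fingers first closed they pressed the rack down with about 6 N, so the stand briefly carried that plus the rack's weight.
- **Setting down:** It touched the dish floor with the tool 2 to 3 mm lower than I predicted. The wrist force there peaked at about 18 N in total (roughly 20 N with the rack's weight, limit 40 N), and I eased that off before letting go.
- **Final position:** In the last wrist view the foot is at (0.443, -0.271) and the handle at (0.442, -0.269). My earlier measurement of the dish was (0.441, -0.269). The rack looks upright, and the things nearby that show in the last pictures look undisturbed.
- **Disagreements:** The scene camera put the foot about 10 mm off, at (0.435, -0.265), still inside the 15 mm tolerance. The dish detector locked onto a red look-alike in the final pictures, so I relied on the earlier dish measurements and the pictures themselves.

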